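# Set the pump test unit to its third speed and start it

## Task

With a fingertip, push the paddle lever of the grey pump test unit along its slot, counting the clicks, and leave it in the third notch without running on towards the fourth; then press the round start button fully down and let it come back up. Only push: do not take the lever between the fingers, and do not lift or shove the things that stand around the unit.

Things in the scene. Friction and masses are not known exactly. Their poses are not given: they have to be found in the camera images.
- unit: Pump test unit, a grey steel box fixed to the bench, 170 mm (x) by 300 mm (y) by 60 mm high, with a flat aluminium top panel. Origin: centre of its underside on the bench; z up. The lever's slot runs along y at x = +30 mm, with five pairs of dark ticks beside it, one per notch; the start button stands on the panel at x = -5, y = +85 mm.
- lever_top (a point): Centre of the top of the lever's black paddle, moving with it; axes as the unit's. The paddle is 30 mm (x) by 14 mm (y, the slide direction) by 26 mm high on a thin steel stem; its top is 44 mm above the panel, its lower edge 18 mm above it. At the off end it is at x = +30, y = -100 mm of the unit. In a notch its middle is level with a pair of dark ticks.
- lever (a joint): Travel of the lever in m along the unit's +y axis, 0 to 0.095; it starts in the smooth off run, 0 to 0.010. Notches at 0.030, 0.046, 0.062 (third), 0.078, 0.094, with ridges half-way between and one at 0.022. Leaving a notch takes about 4 N, falling to nothing at the ridge; 1 to 3 mm past it the lever clicks ahead of the finger by itself into the next notch and stays.
- start_top (a point): Centre of the top of the round black start button (36 mm across) on a grey collar on the unit's panel; it moves with the button, which is pressed straight down.
- start (a joint): Travel of the start button in m: 0 up, 0.006 fully down; it springs back when released; about 5 N holds it fully down.
- tee: Loose brass pipe tee lying on the bench, 78 mm long, 34 mm high, origin under its centre; to be left alone.
- nut: Loose steel ring, 48 mm across and 18 mm high, origin under its centre; to be left alone.
- carton: Loose cardboard carton, 90 by 70 mm, 60 mm high, origin under its centre, beyond the unit; to be left alone.
- bin: Loose empty blue storage bin, 100 by 150 mm, 70 mm high, with a lip 160 mm long, origin under its centre, to the left of the unit; to be left alone.

How it is judged:
By the outcome, as a careful person would: the job done as asked, in the order asked, and still so for the second after the job is handed in, with the robot touching nothing.
It also fails if it takes over 64 s, if anything falls off the work surface, if the arm or the gripper's body presses on something with over 40 N, if the wrist force passes 120 N, or if a joint passes its speed limit or range.

## Robot

A 6-joint arm with a two-finger parallel gripper is mounted at the origin on the work surface. World frame = base frame: x ahead of the robot, y to its left, z up, the work surface at z = 0. Lengths are in m, angles in degrees, forces in N, time in s.
With the tool pointing down it reaches from about 0.375 to 0.9 m from the base axis. Payload 3.1 kg.
Tool frame: the origin (TCP) lies at the very end of the fingers, on their centre line; the grasp point (between the pads) lies 19 mm behind it (bot.hold_point_z is the z of the grasp point in the tool frame, in m); z points along the fingers, y is the line along which they close (so a half turn about z gives the same grasp; the last joint's range is limited). The gripper opens to 87 mm and grips with 3 to 60 N. Pads are 19 mm wide; open, the fingers measure 117 mm over their backs; the gripper's body (75 mm by 190 mm) begins 51 mm behind the grasp point.
Start: joints at [-77.378, 30.224, 82.088, -0, 67.689, -10.227], TCP at [0.243, -0.576, 0.223] pointing down, gripper open.
Joint ranges: [-176.69, 176.69], [-43.24, 126.21], [12.49, 139.97], [-82, 262], [0, 151.66], [-163.58, 163.58]. Speed limits (degrees/s): [159.86, 159.86, 180, 180, 180, 180].

## Interface

Orientations are given as a 3x3 rotation matrix whose columns are the frame's x, y, z axes.
In Python, from rig import bot, capture, camera_model gives the robot as it stands.
- The arm moves only by the tool apply_moves, never from a script. Its argument "plan" is text: rows parted by semicolons, each of 6 numbers parted by spaces: the shift along the tool's x, y, z in units of 0.05 m (1.0 is 0.05 m), then the turn, a rotation vector about the tool's x, y, z in units of 360 degrees (1.0 is 360 degrees). In form: dx dy dz ax ay az; .... A call has 1 to 10 rows; each row shifts and turns the commanded pose from where the row before left it, along the tool's axes as they then stand; what a row does not reach is not made up. A row lasts 1/12 s, in which the tool goes at most 41.7 mm and 7.16 degrees, less where a joint would pass 70% of its speed; a pose out of reach is approached as far as the arm can. A call with a number of a shift or a turn outside -1 to 1 is refused whole. A call with a gripper value outside its range is refused whole. "gripper" is the gripper command: -1 is shut, 1 is fully open, values between are in proportion, set as the call begins (left out, the last holds). The fingers move at their own pace and stop on an object; the grip force is fixed at half the most. Time passes only in rows, so rows that do not move let the fingers close. It gives the time, the measured TCP pose, the force, the opening and the grip force at its end, in the units of the state.
- bot.read_state(): the state, without advancing time (a new reading comes with each control period).
- capture(name): name is "scene" or "top" or "wrist"; returns the picture (400x640x3 uint8, red, green, blue); there is no depth.
- camera_model(name): a dict with "vertical_fov" (degrees; the focal length in pixels is half the picture's height over the tangent of half this angle, whatever the lens; pixels are square), "cx", "cy" (the principal point, pixels), "position" and "rotation" of the camera in the world; the wrist camera has in their place "hand_eye" (4x4, takes a point from camera to tool coordinates, whose origin is the TCP and whose axes are the flange's). Camera axes: x right, y down, z forward; pixel columns grow to the right and rows downward; lengths in m; the calibration is good to about 2 mm. A picture is of the moment at which its call begins: read the wrist's pose just before it. camera_model takes no time and is no camera call.
- bot.hand_in(): hands the job in; it is judged then, once.
The state is a dict: "time_s": time; "joint_positions": joint angles; "qvel": joint speeds; "tau": joint torques, N m; "position": TCP position; "tcp_rot": TCP orientation; "force": force on the tool from outside, world axes, zero at the start; "moment": the same for the moment, N m; "opening": opening from 0.0 (shut) to 1.0 (fully open); "grasp_force": force on a finger pad.
Only numpy, scipy, OpenCV 4.12 (cv2) and the standard library are available. Lean on these libraries where they do the work, as an engineer would, in place of code of your own. Each camera call takes 0.05 s, during which the arm holds its last target. There are 200 camera calls.

## Working session

There is one attempt and no reset: what is moved stays moved. The work goes in short steps, Python scripts to look and compute and a tool call to move; the robot and the scene stay as the last step left them, time stands still between calls to the robot, and variables do not carry over. Pictures are saved under pics/ and viewed, at most 10 in all, crops included, and the job is handed in when it is done.

Besides the shell and the picture viewer there is one more tool, called after "Request:" as name(argument=value, ...), one argument or row to a line, values as JSON. apply_moves: Moves the arm, as the interface text tells. Its arguments: {"type":"object","properties":{"plan":{"type":"string"},"gripper":{"type":"number"}},"required":["plan"]}

```bash
ls; mkdir -p pics
python3 - <<'E'
from rig import bot,capture,camera_model
import cv2,numpy as np
ims=[]
for n in("scene","top"):
    im=capture(n);cv2.imwrite(f"pics/{n}1.png",im[:,:,::-1]);print(n,camera_model(n))
print(camera_model("wrist"));s=bot.read_state();print(s)
E
```

```text
pics
scene {'vertical_fov': 55.02067041000601, 'cx': 314.34523397080835, 'cy': 202.69303693435768, 'position': array([ 1.27463975, -0.42514797,  0.69146438]), 'rotation': array([[ 0.63517059,  0.46006177, -0.6204043 ],
       [ 0.77231055, -0.36818539,  0.51766392],
       [ 0.00973359, -0.80794968, -0.58917109]])}
top {'vertical_fov': 56.79610149191883, 'cx': 321.0802227061837, 'cy': 195.8628223836002, 'position': array([0.45658851, 0.1032915 , 0.96743262]), 'rotation': array([[ 0.00547626, -0.97881723,  0.20466275],
       [-0.99998002, -0.00600668, -0.00197048],
       [ 0.00315808, -0.20464787, -0.97883057]])}
{'vertical_fov': 59.76022416857981, 'cx': 319.85439764562676, 'cy': 198.36620158616896, 'hand_eye': array([[ 1.94065693e-04, -9.66906664e-01, -2.55130290e-01,
         6.72998978e-02],
       [ 9.99999554e-01,  4.23334020e-04, -8.43721370e-04,
        -1.40724564e-03],
       [ 9.23805147e-04, -2.55130013e-01,  9.66906316e-01,
        -1.61607270e-01],
       [ 0.00000000e+00,  0.00000000e+00,  0.00000000e+00,
         1.00000000e+00]])}
{'time_s': 0.1, 'joint_positions': array([-7.73757217e+01,  3.02749687e+01,  8.21506511e+01,  3.08498108e-04,
        6.76895438e+01, -1.02278484e+01]), 'qvel': array([-0.03741729, -0.16078442, -0.19510988,  0.05302311,  0.10873851,
        0.04863038]), 'tau': array([-1.11921811e-04, -4.40983987e+01, -1.77151215e+01,  6.34029577e-02,
        5.33974310e-02, -4.71243345e-05]), 'position': array([ 0.24259423, -0.57526389,  0.22164632]), 'tcp_rot': array([[ 9.21511089e-01,  3.88351804e-01, -4.34434547e-04],
       [ 3.88351878e-01, -9.21509071e-01,  1.96247883e-03],
       [ 3.61796818e-04, -1.97715948e-03, -9.99997980e-01]]), 'force': array([-0.5978444 , -0.34870589,  0.95611006]), 'moment': array([ 0.01855059, -0.029217  ,  0.01015447]), 'grasp_force': 0.0, 'opening': 0.9995320004987005}
```

View pics/top1.png

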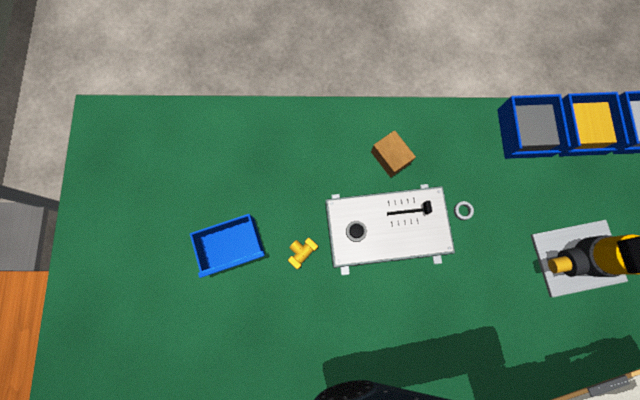

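View pics/scene1.png

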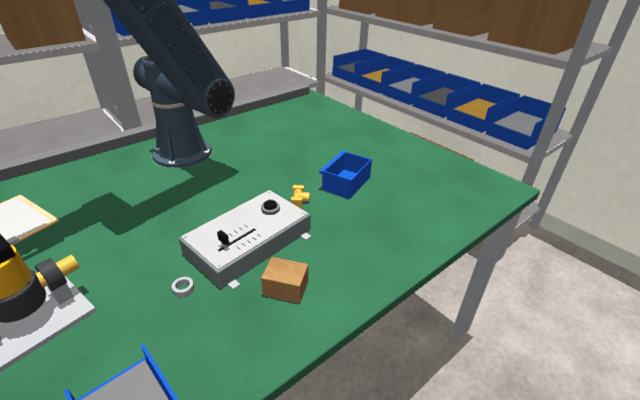

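The top view shows the unit with panel corners near (328,199), (443,187), (453,253) and (334,267). The lever paddle is at about (427,208) and the button at (356,231). The scene view agrees: the lever is at the ring end of the unit.

```bash
cat > h.py <<'E'
from rig import bot,capture,camera_model
import cv2,numpy as np
def cam(n):
    m=camera_model(n)
    if n=="wrist":
        s=bot.read_state();T=np.eye(4);T[:3,:3]=s["tcp_rot"];T[:3,3]=s["position"];T=T@m["hand_eye"]
        m["position"],m["rotation"]=T[:3,3],T[:3,:3]
    m["f"]=200/np.tan(np.radians(m["vertical_fov"]/2));return m
def ray(m,uv,z):
    uv=np.atleast_2d(np.asarray(uv,float))
    d=np.c_[(uv[:,0]-m["cx"])/m["f"],(uv[:,1]-m["cy"])/m["f"],np.ones(len(uv))]@m["rotation"].T
    return m["position"]+d*((z-m["position"][2])/d[:,2])[:,None]
def panel(m,im,lo=150):
    hsv=cv2.cvtColor(im,cv2.COLOR_RGB2HSV)
    k=((hsv[:,:,1]<40)&(hsv[:,:,2]>lo)).astype(np.uint8)
    k=cv2.morphologyEx(k,cv2.MORPH_CLOSE,np.ones((9,9)));k=cv2.morphologyEx(k,cv2.MORPH_OPEN,np.ones((21,21)))
    return k
E
python3 - <<'E'
from h import *
m=cam("top");im=cv2.imread("pics/top1.png")[:,:,::-1].copy()
k=panel(m,im);k[:,:300]=0;k[:,480:]=0;k[:150]=0;k[300:]=0
c=max(cv2.findContours(k,0,1)[0],key=cv2.contourArea)[:,0]
P=ray(m,c,.06)[:,:2]
print(cv2.minAreaRect((P*1000).astype(np.float32)))
print("button",ray(m,(356,231),.075),"lever",ray(m,(427.5,207),.104))
E
```

```text
((574.2256469726562, -67.443359375), (170.16549682617188, 295.5950927734375), 5.925893783569336)
button [[0.55692882 0.01660611 0.075     ]] lever [[ 0.61168536 -0.15100207  0.104     ]]
```

Request:
apply_moves(
  plan="0.5 -0.45 -0.15 0 0 0;0.5 -0.45 -0.15 0 0 0;0.5 -0.45 -0.15 0 0 0;0.5 -0.45 -0.15 0 0 0;0.5 -0.45 -0.15 0 0 0;0.5 -0.45 -0.15 0 0 0;0.5 -0.45 -0.15 0 0 0;0.5 -0.45 -0.15 0 0 0",
  gripper=-1,
)

```text
time_s: 0.77
position: [0.3573, -0.3305, 0.2826]
tcp_rot: [[0.922, 0.388, -0.0], [0.388, -0.922, 0.001], [-0.0, -0.001, -1.0]]
force: [0.3, 0.6, -0.7]
opening: 0.477
grasp_force: 0.0
```

Request:
apply_moves(
  plan="0.7 -0.02 0.2 0 0 0;0.7 -0.02 0.2 0 0 0;0.7 -0.02 0.2 0 0 0;0.7 -0.02 0.2 0 0 0;0.7 -0.02 0.2 0 0 0;0.7 -0.02 0.2 0 0 0;0.7 -0.02 0.2 0 0 0;0.7 -0.02 0.2 0 0 0.0157;0 0 0 0 0 0.0157;0 0 0 0 0 0.0157",
)

```text
time_s: 1.6
position: [0.613, -0.2143, 0.2004]
tcp_rot: [[0.995, 0.101, -0.002], [0.101, -0.995, 0.002], [-0.002, -0.002, -1.0]]
force: [-1.1, 0.2, -0.4]
opening: 0.005
grasp_force: 0.0
```

Request:
apply_moves(
  plan="0 0 0 0 0 0;0 0 0 0 0 0;0 0 0 0 0 0;0 0 0 0 0 0",
)

```text
time_s: 1.93
position: [0.6117, -0.2166, 0.2027]
tcp_rot: [[0.995, 0.103, 0.0], [0.103, -0.995, 0.0], [0.0, -0.0, -1.0]]
force: [-0.9, -0.5, -0.2]
opening: 0.0
grasp_force: 0.0
```

Run:
```python
from h import *
m=cam("wrist");im=capture("wrist");cv2.imwrite("pics/w1.png",im[:,:,::-1]);np.savez("w1.npz",**m)
s=bot.read_state();print(s["time_s"],s["position"],s["tcp_rot"],s["force"],s["opening"])
```

```text
1.9833 [ 0.61174103 -0.21668064  0.20281356] [[ 9.94685460e-01  1.02960136e-01  2.15701276e-04]
 [ 1.02960156e-01 -9.94685477e-01 -8.54576330e-05]
 [ 2.05756197e-04  1.07212102e-04 -9.99999973e-01]] [ 0.75295923 -0.52520506  0.44201919] 0.009171124061905261
```

View pics/w1.png

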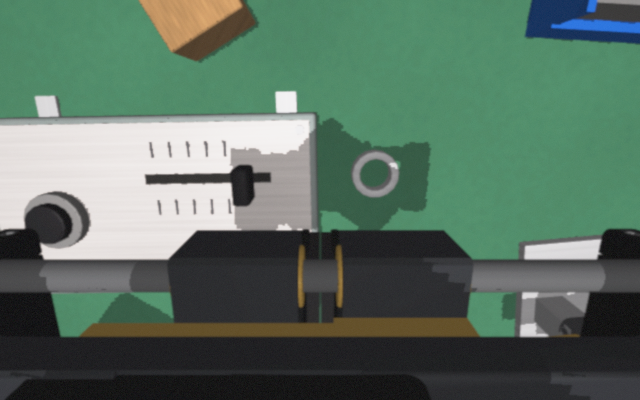

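The wrist view shows the paddle at about (242,186). The five upper ticks run from (151,149) to (224,147), the button top is at (47,223), and the panel's near-end edge is at x=316.

Run:
```python
from h import *
m=dict(np.load("w1.npz"))
print("tcp px",(lambda d:(m["cx"]+m["f"]*d[0]/d[2],m["cy"]+m["f"]*d[1]/d[2]))(np.asarray(m["rotation"]).T@(np.array([.6117,-.2167,.2028])-m["position"])))
im=cv2.imread("pics/w1.png");g=cv2.cvtColor(im,cv2.COLOR_BGR2GRAY)
def cc(x0,x1,y0,y1,t):
    n,l,st,ce=cv2.connectedComponentsWithStats((g[y0:y1,x0:x1]<t).astype(np.uint8))
    return [(ce[i]+[x0,y0],st[i]) for i in range(1,n) if st[i][4]>8]
up=sorted([tuple(c) for c,s in cc(140,231,138,160,120)]);lo=sorted([tuple(c) for c,s in cc(150,231,198,218,120)])
print(np.round(up,1),np.round(lo,1))
U=ray(m,up,.06)[:,:2];L=ray(m,lo,.06)[:,:2]
print(U,L)
for c,s in cc(225,262,155,215,60):print("pad",c,s)
for c,s in cc(15,72,195,250,60):print("btn",c,s)
```

```text
tcp px (np.float64(321.76155865445605), np.float64(245.61008127750233))
[] []Traceback (most recent call last):
  File "<stdin>", line 10, in <module>
  File "h.py", line 11, in ray
    d=np.c_[(uv[:,0]-m["cx"])/m["f"],(uv[:,1]-m["cy"])/m["f"],np.ones(len(uv))]@m["rotation"].T
             ~~^^^^^
IndexError: index 0 is out of bounds for axis 1 with size 0
```

Run:
```python
from h import *
m=dict(np.load("w1.npz"))
im=cv2.imread("pics/w1.png");g=cv2.cvtColor(im,cv2.COLOR_BGR2GRAY)
def row(x0,x1,y0,y1):
    p=g[y0:y1,x0:x1].mean(0).astype(float);p=np.median(p)-p
    r=[];l=cv2.threshold(p.astype(np.float32),25,1,0)[1].ravel()
    i=0
    while i<len(p):
        if l[i]:
            j=i
            while j<len(p) and l[j]:j+=1
            r.append((x0+np.average(np.arange(i,j),weights=p[i:j]),(y0+y1-1)/2));i=j
        i+=1
    return r
up=row(143,231,144,155);lo=row(150,232,201,212)
print(np.round(up,1).tolist(),np.round(lo,1).tolist())
a=np.radians(5.92);ex=np.array([np.cos(a),np.sin(a)]);ey=np.array([-ex[1],ex[0]])
def un(uv,z): P=ray(m,uv,z)[:,:2];return np.round(P,4),np.round(np.c_[P@ex,P@ey]*1000,1)
for q in(up,lo):print(un(q,.06)[1].tolist())
def blob(x0,x1,y0,y1,t):
    n,l,st,ce=cv2.connectedComponentsWithStats((g[y0:y1,x0:x1]<t).astype(np.uint8))
    return [(ce[i]+[x0,y0],st[i]+[x0,y0,0,0,0]) for i in range(1,n) if st[i][4]>100]
for c,s in blob(225,262,155,215,60):print("pad",c,s)
for c,s in blob(15,72,195,250,60):print("btn",c,s,un(c,.075))
print("edge",un([[316,125],[316,200]],.06))
for z in(.078,.104):print("pad edges",z,un([[231,186],[252,186],[242,206]],z)[1].tolist())
print("tcp",np.array([.6117,-.2167])@np.c_[ex,ey]*1000, un([[242,186]],.104))
```

```text
[[150.7, 149.0], [169.3, 149.0], [187.6, 149.0], [206.0, 149.0], [224.2, 149.0]] [[158.8, 206.0], [176.5, 206.0], [194.1, 206.0], [211.6, 206.0], [229.1, 206.0]]
[[617.1, -130.1], [617.1, -146.3], [617.1, -162.3], [617.1, -178.4], [617.2, -194.2]]
[[565.4, -131.1], [565.4, -147.2], [565.4, -163.2], [565.5, -179.1], [565.5, -195.0]]
pad [242.81984036 183.77309008] [225 166  37  40 877]
btn [ 42.90843507 227.21420644] [  15  204   57   46 1802] (array([[0.5508, 0.0229]]), array([[550.3, -34.1]]))
edge (array([[ 0.6626, -0.207 ],
       [ 0.5964, -0.2137]]), array([[ 637.7, -274.3],
       [ 571.2, -274.1]]))
pad edges 0.078 [[588.2, -202.7], [588.2, -220.4], [570.7, -211.0]]
pad edges 0.104 [[594.1, -209.5], [594.1, -225.6], [578.1, -217.0]]
tcp [ 586.08734429 -278.63489527] (array([[ 0.6134, -0.1555]]), array([[ 594.1, -217.9]]))
```

Run:
```python
import cv2
im=cv2.imread("pics/w1.png");cv2.imwrite("pics/w1c.png",cv2.resize(im[130:260,0:200+130],None,fx=2.4,fy=2.4,interpolation=2))
```

```text
(no output)
```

View pics/w1c.png

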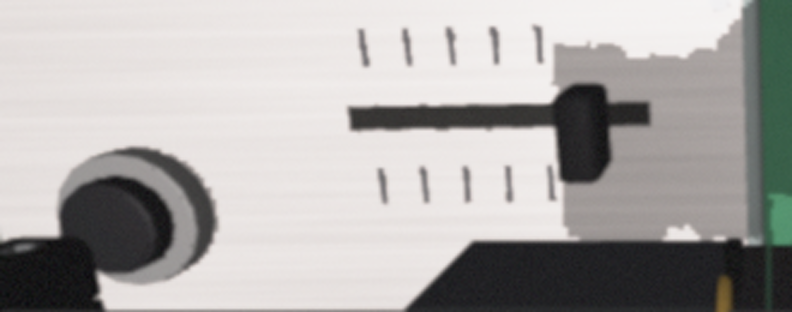

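Request:
apply_moves(
  plan="0.1 0 0.58 0 0 0;0 0 0.58 0 0 0;0 0 0.58 0 0 0;0 0 0.58 0 0 0;0 -0.2 0 0 0 0;0 -0.2 0 0 0 0;0 -0.2 0 0 0 0;0 0 0 0 0 0;0 0 0 0 0 0;0 0 0 0 0 0",
)

```text
time_s: 2.82
position: [0.6152, -0.1861, 0.0886]
tcp_rot: [[0.995, 0.104, 0.003], [0.104, -0.995, -0.002], [0.003, 0.002, -1.0]]
force: [0.4, -0.3, -0.1]
opening: 0.004
grasp_force: 0.0
```

```bash
cat > st.py <<'E'
from h import *
import sys
a=np.radians(5.92);ex=np.array([np.cos(a),np.sin(a)]);ey=np.array([-ex[1],ex[0]])
if len(sys.argv)>1:
    m=cam("wrist");im=capture("wrist");cv2.imwrite(f"pics/{sys.argv[1]}.png",im[:,:,::-1]);np.savez(sys.argv[1]+".npz",**m)
s=bot.read_state();p=s["position"]
print(s["time_s"],"u,v,z",(p[:2]@np.c_[ex,ey]*1000).round(1),p[2].round(4),"Fuv",(s["force"][:2]@np.c_[ex,ey]).round(2),s["force"][2].round(2))
E
python3 st.py w2
```

```text
2.8667 u,v,z [ 592.5 -248.8] 0.0883 Fuv [-0.33  0.1 ] -0.25
```

View pics/w2.png

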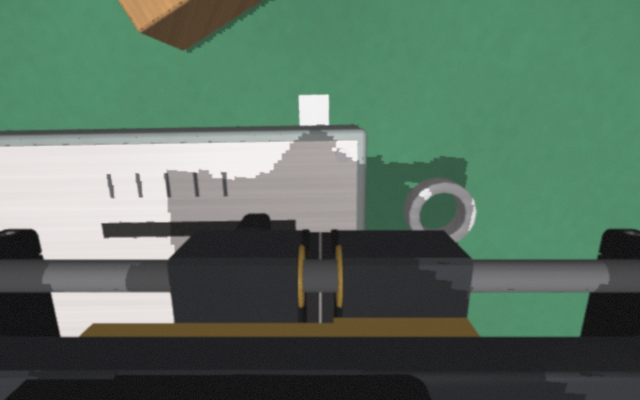

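The ring is at (440,212), clear of the fingers. The upper end of the paddle shows at (257,217), just ahead of the fingertips. I'll now advance slowly and feel for contact.

Request:
apply_moves(
  plan="0 -0.04 0 0 0 0;0 -0.04 0 0 0 0;0 -0.04 0 0 0 0;0 -0.04 0 0 0 0;0 -0.04 0 0 0 0;0 -0.04 0 0 0 0;0 -0.04 0 0 0 0;0 -0.04 0 0 0 0",
)

```text
time_s: 3.53
position: [0.6123, -0.1698, 0.0865]
tcp_rot: [[0.995, 0.103, -0.0], [0.103, -0.995, -0.0], [-0.0, 0.0, -1.0]]
force: [0.3, -1.1, -0.6]
opening: 0.008
grasp_force: 0.3
```

Request:
apply_moves(
  plan="0 -0.04 0 0 0 0;0 0 0 0 0 0",
)

```text
time_s: 3.7
position: [0.612, -0.1676, 0.0865]
tcp_rot: [[0.995, 0.103, -0.0], [0.103, -0.995, 0.0], [-0.0, -0.0, -1.0]]
force: [-0.1, 0.1, 0.3]
opening: 0.008
grasp_force: 0.0
```

Request:
apply_moves(
  plan="0 -0.04 0 0 0 0;0 0 0 0 0 0",
)

```text
time_s: 3.87
position: [0.6119, -0.1659, 0.0866]
tcp_rot: [[0.995, 0.103, 0.0], [0.103, -0.995, -0.0], [0.0, 0.0, -1.0]]
force: [-0.4, -0.1, 0.2]
opening: 0.004
grasp_force: 0.0
```

```bash
python3 st.py w3
```

```text
3.9167 u,v,z [ 591.5 -228.1] 0.0866 Fuv [1.   0.54] -0.77
```

View pics/w3.png

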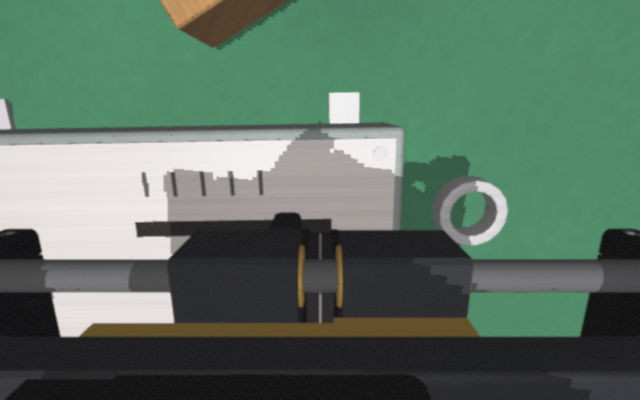

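Now the paddle's upper end is at (288,219) and the first-notch tick at (261,183). Against the ticks, the paddle has moved forward a few millimetres, so the finger has touched it. I'll measure that.

```bash
cat > pd.py <<'E'
from h import *
import sys
a=np.radians(5.92);ex=np.array([np.cos(a),np.sin(a)]);ey=np.array([-ex[1],ex[0]])
for n in sys.argv[1:]:
    m=dict(np.load(n+".npz"));g=cv2.cvtColor(cv2.imread(f"pics/{n}.png"),cv2.COLOR_BGR2GRAY)
    for r in(215,217):
        x=np.where(g[r,230:340]<50)[0]+230
        if len(x):
            for z in(.078,.104):print(n,r,x.min(),x.max(),z,((ray(m,[[x.min()-.5,r],[x.max()+.5,r]],z)[:,:2]@np.c_[ex,ey])*1000).round(1).tolist())
E
python3 pd.py w2 w3
```

```text
w2 215 247 266 0.078 [[605.3, -209.7], [605.3, -220.1]]
w2 215 247 266 0.104 [[613.4, -215.4], [613.4, -224.2]]
w2 217 245 268 0.078 [[604.2, -208.6], [604.2, -221.1]]
w2 217 245 268 0.104 [[612.5, -214.5], [612.5, -225.1]]
w3 215 276 298 0.078 [[604.8, -204.5], [604.8, -216.3]]
w3 215 276 298 0.104 [[613.0, -208.0], [613.0, -218.0]]
w3 217 275 299 0.078 [[603.7, -204.0], [603.7, -216.8]]
w3 217 275 299 0.104 [[612.1, -207.6], [612.1, -218.4]]
```

Request:
apply_moves(
  plan="0 -0.04 0 0 0 0;0 0 0 0 0 0",
)

```text
time_s: 4.08
position: [0.6119, -0.1651, 0.0867]
tcp_rot: [[0.995, 0.103, 0.001], [0.103, -0.995, -0.002], [0.0, 0.002, -1.0]]
force: [-0.3, -3.2, -1.0]
opening: 0.005
grasp_force: 1.9
```

Request:
apply_moves(
  plan="0 -0.04 0 0 0 0;0 0 0 0 0 0",
)

```text
time_s: 4.25
position: [0.6116, -0.1627, 0.0866]
tcp_rot: [[0.995, 0.103, 0.0], [0.103, -0.995, -0.001], [0.0, 0.001, -1.0]]
force: [-0.1, -2.8, -0.5]
opening: 0.004
grasp_force: 1.6
```

Request:
apply_moves(
  plan="0 -0.04 0 0 0 0;0 0 0 0 0 0",
)

```text
time_s: 4.42
position: [0.6112, -0.1595, 0.0866]
tcp_rot: [[0.995, 0.102, -0.0], [0.102, -0.995, 0.001], [-0.0, -0.001, -1.0]]
force: [0.3, -1.3, 0.6]
opening: 0.008
grasp_force: 0.8
```

Request:
apply_moves(
  plan="0 -0.04 0 0 0 0;0 0 0 0 0 0",
)

```text
time_s: 4.58
position: [0.6109, -0.157, 0.0865]
tcp_rot: [[0.995, 0.103, -0.0], [0.103, -0.995, 0.001], [-0.0, -0.001, -1.0]]
force: [-0.4, -0.3, 0.1]
opening: 0.005
grasp_force: 0.1
```

Request:
apply_moves(
  plan="0 -0.04 0 0 0 0;0 0 0 0 0 0",
)

```text
time_s: 4.75
position: [0.6106, -0.155, 0.0865]
tcp_rot: [[0.995, 0.103, -0.001], [0.103, -0.995, 0.001], [-0.0, -0.001, -1.0]]
force: [0.0, -0.0, 0.2]
opening: 0.005
grasp_force: 0.0
```

Request:
apply_moves(
  plan="0 -0.04 0 0 0 0;0 0 0 0 0 0",
)

```text
time_s: 4.92
position: [0.6105, -0.1534, 0.0865]
tcp_rot: [[0.995, 0.103, -0.0], [0.103, -0.995, 0.001], [-0.0, -0.001, -1.0]]
force: [0.0, -0.5, -0.7]
opening: 0.003
grasp_force: 0.0
```

```bash
python3 st.py w4; python3 pd.py w4
```

```text
4.9667 u,v,z [ 591.5 -215.8] 0.0865 Fuv [-0.62 -0.66] 0.16
w4 215 270 290 0.078 [[604.7, -188.9], [604.7, -199.6]]
w4 215 270 290 0.104 [[612.9, -192.8], [612.9, -201.9]]
w4 217 268 292 0.078 [[603.6, -187.8], [603.6, -200.6]]
w4 217 268 292 0.104 [[612.0, -191.9], [612.0, -202.8]]
```

First click: the lever is in notch 1. Its centre measures -194.2 against the tick at -194.6.

Request:
apply_moves(
  plan="0 -0.04 0 0 0 0;0 -0.04 0 0 0 0;0 -0.04 0 0 0 0;0 0 0 0 0 0",
)

```text
time_s: 5.3
position: [0.6102, -0.149, 0.0866]
tcp_rot: [[0.995, 0.104, 0.0], [0.104, -0.995, -0.002], [0.0, 0.002, -1.0]]
force: [-0.3, -3.8, -0.1]
opening: 0.004
grasp_force: 1.9
```

Request:
apply_moves(
  plan="0 -0.04 0 0 0 0;0 0 0 0 0 0",
)

```text
time_s: 5.47
position: [0.6099, -0.1467, 0.0866]
tcp_rot: [[0.995, 0.103, 0.0], [0.103, -0.995, -0.001], [0.0, 0.001, -1.0]]
force: [-0.3, -3.3, -1.0]
opening: 0.004
grasp_force: 1.6
```

Request:
apply_moves(
  plan="0 -0.04 0 0 0 0;0 0 0 0 0 0",
)

```text
time_s: 5.63
position: [0.6095, -0.1437, 0.0866]
tcp_rot: [[0.995, 0.102, -0.0], [0.102, -0.995, 0.001], [-0.0, -0.001, -1.0]]
force: [-0.3, -0.9, -0.0]
opening: 0.005
grasp_force: 0.8
```

Request:
apply_moves(
  plan="0 -0.04 0 0 0 0;0 0 0 0 0 0",
)

```text
time_s: 5.8
position: [0.6092, -0.1411, 0.0865]
tcp_rot: [[0.995, 0.102, -0.0], [0.102, -0.995, 0.001], [-0.0, -0.001, -1.0]]
force: [0.0, -0.0, 0.2]
opening: 0.004
grasp_force: 0.2
```

Request:
apply_moves(
  plan="0 -0.04 0 0 0 0;0 0 0 0 0 0",
)

```text
time_s: 5.97
position: [0.609, -0.1391, 0.0865]
tcp_rot: [[0.995, 0.103, -0.0], [0.103, -0.995, 0.001], [-0.0, -0.001, -1.0]]
force: [0.0, -1.0, 0.5]
opening: 0.002
grasp_force: 0.0
```

```bash
python3 st.py w5; python3 pd.py w5
```

```text
6.0167 u,v,z [ 591.5 -201.4] 0.0865 Fuv [ 0.36 -0.64] -0.18
w5 215 267 287 0.078 [[604.7, -173.0], [604.7, -183.8]]
w5 215 267 287 0.104 [[612.9, -177.3], [612.9, -186.4]]
w5 217 265 288 0.078 [[603.6, -172.0], [603.6, -184.3]]
w5 217 265 288 0.104 [[612.0, -176.3], [612.0, -186.8]]
```

Second click: the centre is at -178.2 and notch 2 is at -178.6. I'll repeat the same push to about v = -185.5.

Request:
apply_moves(
  plan="0 -0.04 0 0 0 0;0 -0.04 0 0 0 0;0 -0.04 0 0 0 0;0 0 0 0 0 0",
)

```text
time_s: 6.35
position: [0.6086, -0.1339, 0.0866]
tcp_rot: [[0.995, 0.103, 0.0], [0.103, -0.995, -0.0], [-0.0, 0.0, -1.0]]
force: [-0.2, 0.7, 0.2]
opening: 0.006
grasp_force: 0.0
```

Request:
apply_moves(
  plan="0 -0.04 0 0 0 0;0 0 0 0 0 0",
)

```text
time_s: 6.52
position: [0.6086, -0.1332, 0.0866]
tcp_rot: [[0.995, 0.104, 0.0], [0.104, -0.995, -0.002], [0.0, 0.002, -1.0]]
force: [0.0, -3.9, 0.6]
opening: 0.003
grasp_force: 1.9
```

Request:
apply_moves(
  plan="0 -0.04 0 0 0 0;0 0 0 0 0 0",
)

```text
time_s: 6.68
position: [0.6083, -0.1308, 0.0866]
tcp_rot: [[0.995, 0.103, 0.0], [0.103, -0.995, -0.001], [0.0, 0.001, -1.0]]
force: [-1.6, -3.8, -0.5]
opening: 0.006
grasp_force: 1.6
```

Request:
apply_moves(
  plan="0 -0.04 0 0 0 0;0 0 0 0 0 0",
)

```text
time_s: 6.85
position: [0.6079, -0.1278, 0.0866]
tcp_rot: [[0.995, 0.102, -0.0], [0.102, -0.995, 0.001], [-0.0, -0.001, -1.0]]
force: [-0.3, -0.6, 0.7]
opening: 0.009
grasp_force: 0.8
```

Request:
apply_moves(
  plan="0 -0.04 0 0 0 0;0 0 0 0 0 0",
)

```text
time_s: 7.02
position: [0.6075, -0.1252, 0.0865]
tcp_rot: [[0.995, 0.103, -0.0], [0.103, -0.995, 0.001], [-0.0, -0.001, -1.0]]
force: [-0.5, -0.0, 0.4]
opening: 0.01
grasp_force: 0.2
```

```bash
python3 st.py w6; python3 pd.py w6
```

```text
7.0667 u,v,z [ 591.5 -187.3] 0.0865 Fuv [ 0.   -0.38] -0.56
w6 215 278 297 0.078 [[604.6, -164.6], [604.6, -174.9]]
w6 215 278 297 0.104 [[612.9, -168.0], [612.9, -176.7]]
w6 217 276 298 0.078 [[603.6, -163.6], [603.6, -175.4]]
w6 217 276 298 0.104 [[612.0, -167.1], [612.0, -177.1]]
```

It is just past the ridge and has not clicked yet, so I'll go on in 1 mm steps.

Request:
apply_moves(
  plan="0 -0.02 0 0 0 0;0 0 0 0 0 0;0 0 0 0 0 0",
)

```text
time_s: 7.32
position: [0.6077, -0.1248, 0.0865]
tcp_rot: [[0.995, 0.103, -0.0], [0.103, -0.995, 0.001], [-0.0, -0.001, -1.0]]
force: [-0.5, 0.2, -0.0]
opening: 0.009
grasp_force: 0.0
```

```bash
python3 st.py w7; python3 pd.py w7|head -1
```

```text
7.3667 u,v,z [ 591.6 -186.9] 0.0865 Fuv [-0.39  0.24] -0.27
w7 215 278 295 0.078 [[604.8, -164.2], [604.8, -173.5]]
```

Request:
apply_moves(
  plan="0 -0.02 0 0 0 0;0 0 0 0 0 0;0 0 0 0 0 0",
)

```text
time_s: 7.62
position: [0.6076, -0.1241, 0.0865]
tcp_rot: [[0.995, 0.103, -0.0], [0.103, -0.995, 0.0], [-0.0, -0.0, -1.0]]
force: [0.5, -0.4, -0.4]
opening: 0.003
grasp_force: 0.0
```

```bash
python3 st.py w8; python3 pd.py w8|head -1
```

```text
7.6667 u,v,z [ 591.5 -186.2] 0.0865 Fuv [-0.14 -0.32] -0.02
w8 215 267 284 0.078 [[604.7, -157.9], [604.7, -167.2]]
```

Third click: the centre is at -162.5, which is notch 3. Now I'll back off, rise, and go over to the button.

Request:
apply_moves(
  plan="0 0.2 0 0 0 0;0 0.2 0 0 0 0;0 0 -0.5 0 0 0;0 0 -0.5 0 0 0;0 0 -0.5 0 0 0;0 0 -0.5 0 0 0;0 0 0 0 0 0",
)

```text
time_s: 8.25
position: [0.6133, -0.1469, 0.1923]
tcp_rot: [[0.995, 0.102, 0.011], [0.102, -0.995, -0.005], [0.01, 0.006, -1.0]]
force: [0.4, 0.2, 0.3]
opening: 0.003
grasp_force: 0.0
```

Request:
apply_moves(
  plan="-0.1 -0.5 0 0 0 0;-0.1 -0.5 0 0 0 0;-0.1 -0.5 0 0 0 0;-0.1 -0.5 0 0 0 0;-0.1 -0.5 0 0 0 0;-0.1 -0.5 0 0 0 0;-0.1 -0.3 0 0 0 0;0 0 0 0 0 0;0 0 0 0 0 0;0 0 0 0 0 0",
)

```text
time_s: 9.08
position: [0.5588, 0.0151, 0.1866]
tcp_rot: [[0.995, 0.102, 0.001], [0.102, -0.995, -0.001], [0.001, 0.001, -1.0]]
force: [-0.4, -0.4, 0.8]
opening: 0.005
grasp_force: 0.0
```

```bash
python3 st.py w9
```

```text
9.1333 u,v,z [557.4 -42.8] 0.1866 Fuv [-0.62  0.61] -0.22
```

View pics/w9.png

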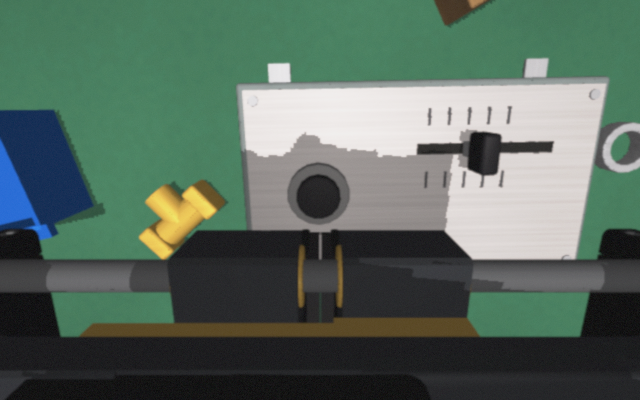

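The button top is at (318,196), almost straight ahead of the fingers, and the lever still sits by the third ticks at (485,152). The tee (185,215) and the bin are clear.

Run:
```python
from h import *
a=np.radians(5.92);ex=np.array([np.cos(a),np.sin(a)]);ey=np.array([-ex[1],ex[0]])
m=dict(np.load("w9.npz"))
f=lambda p,z:(ray(m,p,z)[:,:2]@np.c_[ex,ey]*1000).round(1).tolist()
g=cv2.cvtColor(cv2.imread("pics/w9.png"),cv2.COLOR_BGR2GRAY)[160:229,280:356]
n,l,st,ce=cv2.connectedComponentsWithStats((g<70).astype(np.uint8));i=1+st[1:,4].argmax()
print(st[i],ce[i]+[280,160])
for z in(.07,.08,.09):print(z,f([ce[i]+[280,160],[280+st[i][0],196],[280+st[i][0]+st[i][2],196]],z))
print(f([[431,180],[464,180],[485,180],[492,155]],.06))
```

```text
[  16   14   45   45 1545] [318.00776699 196.22977346]
0.07 [[552.8, -40.2], [553.0, -22.1], [553.0, -59.2]]
0.08 [[555.4, -40.3], [555.6, -22.8], [555.5, -58.6]]
0.09 [[557.9, -40.3], [558.1, -23.5], [558.1, -57.9]]
[[564.3, -135.6], [564.3, -163.5], [564.3, -181.3], [585.4, -184.5]]
```

Request:
apply_moves(
  plan="-0.04 -0.05 0.4 0 0 0;0 0 0.5 0 0 0;0 0 0.5 0 0 0;0 0 0.4 0 0 0;0 0 0 0 0 0;0 0 0 0 0 0;0 0 0 0 0 0",
)

```text
time_s: 9.72
position: [0.5569, 0.0177, 0.0973]
tcp_rot: [[0.995, 0.102, 0.002], [0.102, -0.995, -0.0], [0.002, 0.001, -1.0]]
force: [0.4, -0.1, 0.2]
opening: 0.004
grasp_force: 0.0
```

Request:
apply_moves(
  plan="0 0 0.04 0 0 0;0 0 0.04 0 0 0;0 0 0.04 0 0 0;0 0 0 0 0 0;0 0 0 0 0 0",
)

```text
time_s: 10.13
position: [0.5557, 0.0187, 0.0908]
tcp_rot: [[0.995, 0.103, 0.0], [0.103, -0.995, -0.0], [0.0, 0.0, -1.0]]
force: [0.2, -0.5, 1.0]
opening: 0.003
grasp_force: 0.0
```

```bash
python3 st.py
```

```text
10.1333 u,v,z [554.6 -38.7] 0.0908 Fuv [ 0.14 -0.5 ] 1.0
```

Request:
apply_moves(
  plan="0 0.02 0.04 0 0 0;0 0 0.04 0 0 0;0 0 0.04 0 0 0;0 0 0 0 0 0;0 0 0 0 0 0",
)

```text
time_s: 10.55
position: [0.5555, 0.0177, 0.0843]
tcp_rot: [[0.995, 0.103, -0.001], [0.103, -0.995, 0.0], [-0.001, -0.0, -1.0]]
force: [0.1, 0.5, 0.2]
opening: 0.006
grasp_force: 0.0
```

Request:
apply_moves(
  plan="0 0 0.04 0 0 0;0 0 0.04 0 0 0;0 0 0 0 0 0;0 0 0 0 0 0",
)

```text
time_s: 10.88
position: [0.556, 0.0176, 0.0807]
tcp_rot: [[0.995, 0.103, 0.0], [0.103, -0.995, -0.0], [0.0, 0.0, -1.0]]
force: [0.4, 0.1, 2.8]
opening: 0.008
grasp_force: 1.2
```

Request:
apply_moves(
  plan="0 0 0.04 0 0 0;0 0 0 0 0 0;0 0 0 0 0 0",
)

```text
time_s: 11.13
position: [0.556, 0.0177, 0.0787]
tcp_rot: [[0.995, 0.103, 0.001], [0.103, -0.995, -0.0], [0.001, 0.0, -1.0]]
force: [0.3, 0.3, 3.6]
opening: 0.006
grasp_force: 1.7
```

Request:
apply_moves(
  plan="0 0 0.03 0 0 0;0 0 0 0 0 0;0 0 0 0 0 0",
)

```text
time_s: 11.38
position: [0.556, 0.0176, 0.0772]
tcp_rot: [[0.995, 0.103, 0.001], [0.103, -0.995, -0.0], [0.001, 0.0, -1.0]]
force: [0.5, 0.6, 3.8]
opening: 0.003
grasp_force: 2.2
```

Request:
apply_moves(
  plan="0 0 0.03 0 0 0;0 0 0 0 0 0;0 0 0 0 0 0",
)

```text
time_s: 11.63
position: [0.556, 0.0176, 0.0763]
tcp_rot: [[0.995, 0.103, 0.001], [0.103, -0.995, -0.0], [0.001, 0.0, -1.0]]
force: [-1.6, 1.1, 8.8]
opening: 0.01
grasp_force: 4.6
```

The stop is reached: the force jumped to 8.8 N at z = 0.076. One more small press to be sure, then I'll release.

Request:
apply_moves(
  plan="0 0 0.02 0 0 0;0 0 0 0 0 0;0 0 0 0 0 0",
)

```text
time_s: 11.88
position: [0.556, 0.0177, 0.0762]
tcp_rot: [[0.995, 0.103, 0.001], [0.103, -0.995, -0.0], [0.001, 0.0, -1.0]]
force: [-3.2, 0.4, 15.8]
opening: 0.005
grasp_force: 7.5
```

Request:
apply_moves(
  plan="0 0 -0.1 0 0 0;0 0 -0.2 0 0 0;0 0 -0.5 0 0 0;0 0 -0.5 0 0 0;0 0 -0.5 0 0 0;0 0 -0.4 0 0 0;0 0 0 0 0 0;0 0 0 0 0 0;0 0 0 0 0 0",
)

```text
time_s: 12.63
position: [0.5546, 0.0178, 0.1836]
tcp_rot: [[0.995, 0.103, -0.002], [0.103, -0.995, 0.0], [-0.002, -0.001, -1.0]]
force: [-0.6, -0.1, -0.1]
opening: 0.003
grasp_force: 0.0
```

```bash
python3 st.py w10
```

```text
12.6833 u,v,z [553.3 -39.4] 0.1831 Fuv [-0.69 -0.62] 0.05
```

View pics/w10.png

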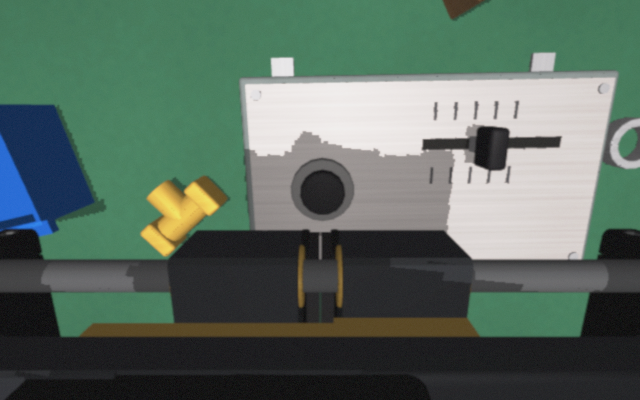

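The button is back up at (322,192), the lever is unchanged by the third ticks at (491,148), and nothing else has moved. I'm handing in.

```bash
python3 -c "
from rig import bot
print(bot.hand_in())"
```

```text
the job is handed in; nothing more can be done
None
```

I pushed the lever through three clicks and left it in the third notch, pressed the start button down to its stop and let it spring back up, then handed the job in at about 12.7 s; the judged result was not shown.

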